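# Hold the reference cell in the tester's beam

## Task

Check the clarity tester with its glass reference cell: pull the instrument drawer fully open and leave it open, lift the rectangular cell out, touching it with the fingers only on its two frosted long sides and never on its clear end windows, and keep it upright. Then hold it in the air midway between the tester's lamp and sensor, centred in the light beam so that the beam passes squarely in at one window and out at the other, touching nothing but the fingers. Finish while still holding it there; leave the vial, the jar and the socket alone.

Things in the scene. Friction and masses are not known exactly. Their poses are not given: they have to be found in the camera images.
- cabinet: low grey steel cabinet, 280 wide (its y) x 260 deep (its x) x 100 mm high, fixed to the bench, with one drawer across its front. Origin on the bench surface under the middle of its front edge; its x axis points into the cabinet, so the drawer slides out along its -x; y runs along the front, z up.
- drawer (a joint): how far the drawer is out, m: 0 shut, 0.160 at its stop. Slides stiffly (about 2 N) and stays where it is left. Its floor is 30 mm above the bench and 240 mm wide; side walls reach 62 mm and front panel 91 mm above the bench. The panel is 12 mm thick, in front of the cabinet's front edge.
- drawer_handle (a point): middle of the drawer's handle: a level round steel bar 10 mm thick and 110 mm long along the cabinet's y, 75 mm above the bench, on two posts 45 mm either side of the middle; its centre line is 42 mm in front of the drawer's panel (37 mm clear behind the bar). Axes as the cabinet's.
- cell: rectangular glass block standing upright in the drawer, 46 (its x) x 20 (its y) x 48 mm high, plus a 36 x 14 x 6 mm black cap on top; 0.11 kg. Its long sides (+y, -y) are frosted, each 42 x 48 mm, 20 mm apart: grip these. Its narrow ends (+x, -x) are the clear windows. Origin: centre of the underside; z up. With the drawer shut it is 50 to 75 mm behind the cabinet's front edge; it rides with the drawer.
- cell_mid (a point): centre of the glass block of the cell, 24 mm above its underside; axes as the cell's.
- cell_window_a: clear window at the cell's +x end, 14 wide x 44 mm high, its face 23 mm from the cell's middle, standing 2 mm out past the frosted sides' ends. Origin and axes as the cell's.
- cell_window_b: clear window at the cell's -x end, like the other. Origin and axes as the cell's.
- tester: open-beam clarity tester fixed to the bench: base plate 100 (its x) x 290 (its y) x 14 mm, lamp housing at its +y end and sensor housing at its -y end, each 64 x 62 mm and 144 mm high, their round snouts 28 mm across facing each other with 120 mm free between. Origin: centre of the base plate's underside; z up.
- beam_mid (a point): middle of the light beam, 110 mm above the bench, midway between lamp and sensor. The beam is 5 mm thick and level, and runs along the tester's y, which is this point's y axis. The cell belongs with its cell_mid here and its x axis along this y axis, either way round.
- vial: short round capped vial, 26 mm across and 40 mm high, standing in the drawer about 110 mm from the cell; leave it. Origin: centre of its underside.
- jar: amber jar with a steel cap, 60 mm across, 85 mm high, standing on the bench; leave it. Origin: centre of its underside.
- socket: round steel wrench socket, 32 mm across and 38 mm high, standing on the bench in front of the robot; leave it. Origin: centre of its underside.

How it is judged (in metres and radians):
On the way, in this order (a step that is already met when the one before it is completed fails the run):
1. the drawer is pulled open, at least 130 of its 160 mm (value of joint drawer above 0.13 m), for 0.2 s.
2. the cell is lifted out of the drawer in the fingers (height (world z) of cell_mid above 0.095 m and contact force between the fingers and cell above 0.5 N), for 0.2 s.
At the end, for the whole second after the job is handed in: Held still in the fingers: cell middle within 6 mm of the beam sideways, 12 mm in height, 20 mm of midway along it; window-to-window axis within 8 degrees of the beam; upright within 8 degrees; not touching the tester; drawer open at least 110 mm; vial standing (value of joint drawer above 0.11 m and x of cell_mid in the frame of beam_mid between -0.006 and 0.006 m and y of cell_mid in the frame of beam_mid between -0.02 and 0.02 m and z of cell_mid in the frame of beam_mid between -0.012 and 0.012 m and angle between the x axis of cell and the y axis of beam_mid, either way round below 0.14 rad and angle between cell's own z axis and vertical below 0.14 rad and contact force between the fingers and cell above 0.5 N and contact force between cell and tester below 0.05 N and linear speed of cell below 0.03 m/s and angle between vial's own z axis and vertical below 0.3 rad); the arm keeps its last pose, push and grip.
It fails at once if a finger touches a clear window (contact force between the fingers and cell_window_a above 0.2 N or contact force between the fingers and cell_window_b above 0.2 N).
It fails at once if the cell is tipped over (more than 35 degrees) (angle between cell's own z axis and vertical above 0.61 rad).
It fails at once if the vial is knocked over or taken out of the drawer (angle between vial's own z axis and vertical above 0.6 rad or height (world z) of vial above 0.05 m).
It fails at once if the jar or the socket is moved more than 30 mm (distance of any of jar, socket from where it was at the start of the episode above 0.03 m).
It also fails if it takes over 61 s, if anything falls off the work surface, if the arm or the gripper's body presses on something with over 40 N, if the wrist force passes 120 N, or if a joint passes its speed limit or range.

## Robot

A 6-joint arm with a two-finger parallel gripper is mounted at the origin on the work surface. World frame = base frame: x ahead of the robot, y to its left, z up, the work surface at z = 0. Lengths are in mm, angles in degrees, forces in N, time in s.
With the tool pointing down it reaches from about 350 to 850 mm from the base axis. Payload 8.1 kg.
Tool frame: the origin (TCP) lies between the finger pads; the fingertips stand 22 mm ahead of it and the grasp point (between the pads) lies 3 mm ahead of it (r.nose_length is the z of the fingertips in the tool frame, in mm); z points along the fingers, x is the direction in which the jaws open and shut, and the axes are right-handed (so a half turn about z gives the same grasp; the last joint's range is limited). The gripper opens to 85 mm and grips with 20 to 120 N. Pads are 22 mm wide; open, the fingers measure 114 mm over their backs; the gripper's body (76 mm by 85 mm) begins 54 mm behind the grasp point. The pads swing forward as they close: fully open they stand 13 mm farther back than shut.
Start: joints at [-80.638, 7.471, 85.268, -0, 87.261, -4.893], TCP at [147.765, -581.525, 253.292] pointing down, gripper open.
Joint ranges: [-169.43, 169.43], [-51.17, 129.36], [1.28, 143.12], [-76.62, 256.62], [0, 156.53], [-152.29, 152.29]. Speed limits (degrees/s): [136.94, 136.94, 159.86, 180, 180, 180].

## Interface

Orientations are given as [roll, pitch, yaw] about the fixed x, y, z axes, in that order (R = Rz(yaw) Ry(pitch) Rx(roll)).
In Python, from bench import r gives the robot as it stands.
- The arm moves only by the shell command python3 -m jog 'ROWS' [FORCE]. ROWS is JSON, a list of rows, each a list of 5 numbers: the shift along the tool's x, y, z in m, then the turn about the tool's z in degrees, then the opening in per cent of the stroke, from 0 (shut) to 100 (fully open). A call has 1 to 8 rows; each row is the pose to reach, as a shift and turn from the pose measured when the call began, along the tool's axes at that moment; what a row does not reach only later rows make up. A row lasts 1/10 s, in which the tool goes at most 50 mm and 8.59 degrees, less where a joint would pass 70% of its speed; a pose out of reach is approached as far as the arm can. A call with a gripper value outside its range is refused whole. The fingers move at their own pace and stop on an object; FORCE is the grip in N (left out, the last holds). Time passes only in rows, so rows that repeat a pose let the fingers close. It gives the time, the measured TCP pose, the force and the opening at its end, in the units of the state.
- r.sense(): the state, without advancing time (a new reading comes with each control period).
- r.snapshot(name): name is "side" or "top"; returns a dict with "image" (384x512x3 uint8, red, green, blue), "K" (3x3 intrinsics, pixels), "T" (4x4, takes a point from camera to world coordinates). Camera axes: x right, y down, z forward; pixel columns grow to the right and rows downward; lengths in mm; the calibration is good to about 2 mm. A picture is of the moment at which its call begins. There is no depth.
- r.hand_in(): hands the job in, once; it reports no verdict.
Trained networks look in a picture, given as the dict that the camera call returned (one of the last four; its "shot" number tells which), for a name from the list of things; names that differ only in an ending like _2 or _b are one class to them, and where a whole thing is asked for, a point or a joint stands for the part that bears it (a point fixed in the world has none). Each returns a list of dicts, best first, with "conf" (0 to 1); they miss things now and then, are a little off and sometimes report something else, mostly with a low value. They report only what shows in the picture. A call takes as long as a camera call.
- r.search_frame(picture, label): "bbox" ([left, top, right, bottom] in pixels, round what is visible of it).
- r.pinpoint(picture, label): "uv" ([column, row] in pixels: a listed point, or the origin of a listed thing).
The state is a dict: "time": time; "joint_pos": joint angles; "qd": joint speeds; "joint_efforts": joint torques, N m; "tool_pos": TCP position; "tcp_rot": TCP orientation; "ft_force": force on the tool from outside, world axes, zero at the start; "wrist_torque": the same for the moment, N m; "finger_gap": finger opening in mm.
Only numpy, scipy, OpenCV 4.12 (cv2) and the standard library are available. Lean on these libraries where they do the work, as an engineer would, in place of code of your own. Each camera call takes 0.05 s, during which the arm holds its last target. There are 200 camera calls.

## Working session

There is one attempt and no reset: what is moved stays moved. The work goes in short steps, Python scripts to look and compute and a shell command to move; the robot and the scene stay as the last step left them, time stands still between calls to the robot, and variables do not carry over. Pictures are saved under pics/ and viewed, about 8 in all and at most 12, crops included, and the job is handed in when it is done.

```bash
ls; mkdir -p pics; cat > h.py <<'E'
from bench import r
import numpy as np, cv2
from scipy.spatial.transform import Rotation as Ro
def ray(p,uv):
    d=np.linalg.inv(p["K"])@[uv[0],uv[1],1]; T=np.array(p["T"]); return T[:3,3],T[:3,:3]@d
def atz(p,uv,z):
    o,d=ray(p,uv); return (o+d*(z-o[2])/d[2]).round(1)
def tri(p,a,q,b):
    o1,d1=ray(p,a);o2,d2=ray(q,b); s=np.linalg.lstsq(np.c_[d1,-d2],o2-o1,rcond=None)[0]
    x,y=o1+d1*s[0],o2+d2*s[1]; return ((x+y)/2).round(1),round(float(np.linalg.norm(x-y)),1)
def save(p,n): cv2.imwrite("pics/"+n,cv2.cvtColor(p["image"],cv2.COLOR_RGB2BGR))
E
python3 - <<'E'
from h import *
s,t=r.snapshot("side"),r.snapshot("top")
i=np.hstack([s["image"],t["image"]]); 
for p,n in((s,"s0.png"),(t,"t0.png")): save(p,n); print(np.array(p["T"]).round(2).tolist(),np.array(p["K"]).round(1).tolist())
for l in["cabinet","drawer","drawer_handle","cell","tester","beam_mid","vial","jar","socket"]:
    a=r.pinpoint(s,l);b=r.pinpoint(t,l)
    print(l,[(np.round(x["uv"]),round(x["conf"],2)) for x in a[:2]],[(np.round(x["uv"]),round(x["conf"],2)) for x in b[:2]], tri(s,a[0]["uv"],t,b[0]["uv"]) if a and b else "")
st=r.sense();print({k:np.round(v,2).tolist() for k,v in st.items()})
E
```

```text
pics
[[-0.97, -0.13, 0.21, 382.74], [-0.25, 0.57, -0.78, 710.18], [-0.02, -0.81, -0.58, 638.61], [0.0, 0.0, 0.0, 1.0]] [[408.0, 0.0, 255.6], [0.0, 408.0, 191.8], [0.0, 0.0, 1.0]]
[[0.03, -1.0, 0.04, 530.01], [-1.0, -0.03, 0.0, -10.8], [-0.0, -0.05, -1.0, 1086.99], [0.0, 0.0, 0.0, 1.0]] [[406.2, 0.0, 248.4], [0.0, 406.2, 193.9], [0.0, 0.0, 1.0]]
cabinet [(array([184., 272.]), 0.95)] [(array([182., 146.]), 0.98)] (array([696.2, 172.5,   3.9]), 15.4)Traceback (most recent call last):
  File "<stdin>", line 6, in <module>
ValueError: it knows: beam_mid, cabinet, cell, cell_mid, cell_window, drawer_handle, jar, socket, tester, vial
```

View pics/s0.png

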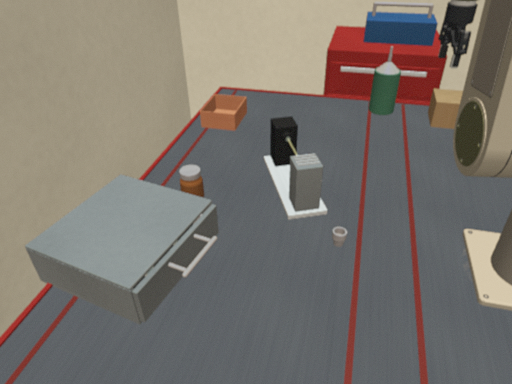

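View pics/t0.png

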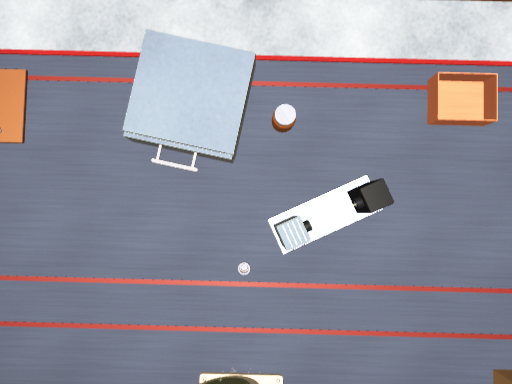

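The side view shows the cabinet at left with its handle near (195,253), and the tester at about (295,185). In the top view the handle runs from (153,161) to (197,170), and the tester runs from (295,235) to (372,195). The drawer is shut, so the cell is hidden.

```bash
python3 - <<'E'
from h import *
s,t=r.snapshot("side"),r.snapshot("top")
z0=dict(cabinet=0,drawer_handle=75,tester=0,beam_mid=110,jar=0,socket=0)
for l in z0:
    a=r.pinpoint(s,l);b=r.pinpoint(t,l)
    print(l,[(np.round(x["uv"]).tolist(),round(x["conf"],2),atz(s,x["uv"],z0[l]).tolist()) for x in a[:2]],[(np.round(x["uv"]).tolist(),round(x["conf"],2),atz(t,x["uv"],z0[l]).tolist()) for x in b[:2]], tri(s,a[0]["uv"],t,b[0]["uv"]) if a and b else "")
st=r.sense();print({k:np.round(v,2).tolist() for k,v in st.items()})
print("tool R",Ro.from_euler("xyz",st["tcp_rot"],degrees=True).as_matrix().round(3).tolist())
# handle bar ends top, cabinet top edges, tester plate corners
for n,uv,z in[("bar",(153,161),75),("bar",(197,170),75),("cabTL",(148,30),100),("cabTR",(255,53),100),("cabBL",(126,131),100),("cabBR",(233,153),100),
 ("pl",(268,220),14),("pl",(284,253),14),("pl",(366,176),14)]: print(n,atz(t,uv,z))
b=cv2.cvtColor(t["image"],cv2.COLOR_RGB2BGR)
cv2.imwrite("pics/c1.png",np.vstack([cv2.resize(b[120:180,120:260],None,fx=5,fy=5,interpolation=2),cv2.resize(b[168:260,260:400],None,fx=5,fy=5,interpolation=2)])[:760])
E
```

```text
cabinet [([186.0, 269.0], 0.62, [690.3, 158.2, 0.0])] [([183.0, 146.0], 0.94, [703.5, 173.7, 0.0])] (array([693.5, 169. ,  11.4]), 16.9)
drawer_handle [([204.0, 257.0], 0.74, [632.4, 186.8, 75.0]), ([183.0, 269.0], 0.46, [660.4, 225.0, 75.0])] [] 
tester [([291.0, 185.0], 0.94, [531.0, -199.8, 0.0])] [([324.0, 210.0], 0.59, [539.6, -209.6, 0.0])] (array([ 536.3, -211.8,   -8.9]), 6.7)
beam_mid [([293.0, 151.0], 0.72, [528.6, -197.6, 110.0])] [([331.0, 216.0], 0.88, [526.6, -206.7, 110.0])] (array([ 528.3, -207.4,  104.6]), 3.6)
jar [([193.0, 196.0], 0.74, [774.0, -92.9, 0.0])] [([281.0, 121.0], 0.94, [777.2, -89.5, 0.0])] (array([774.7, -89.9,   2.3]), 4.0)
socket [([333.0, 243.0], 0.72, [396.2, 5.6, 0.0])] [([244.0, 267.0], 0.68, [384.0, -0.8, 0.0])] (array([ 3.9e+02,  1.0e-01, -3.3e+00]), 12.9)
{'time': 0.9, 'joint_pos': [-80.64, 7.47, 85.27, -0.0, 87.26, -4.89], 'qd': [-0.02, -0.08, 0.01, 0.03, 0.05, 0.03], 'joint_efforts': [0.0, -56.93, -50.09, -0.0, 0.0, -0.0], 'tool_pos': [147.76, -581.52, 253.29], 'tcp_rot': [180.0, 0.0, -75.74], 'ft_force': [-1.01, 0.07, 0.25], 'wrist_torque': [-0.01, 0.0, -0.01], 'finger_gap': 85.37}
tool R [[0.246, -0.969, -0.0], [-0.969, -0.246, 0.0], [-0.0, 0.0, -1.0]]
bar [651.9 233.9  75. ]
bar [632.1 123.   75. ]
cabTL [974.6 252.  100. ]
cabTR [923.1 -14.6 100. ]
cabBL [721.1 296.7 100. ]
cabBR [673.4  33.  100. ]
pl [510.7 -60.2  14. ]
pl [ 425.3 -104.2   14. ]
pl [ 633.5 -316.8   14. ]
```

View pics/c1.png

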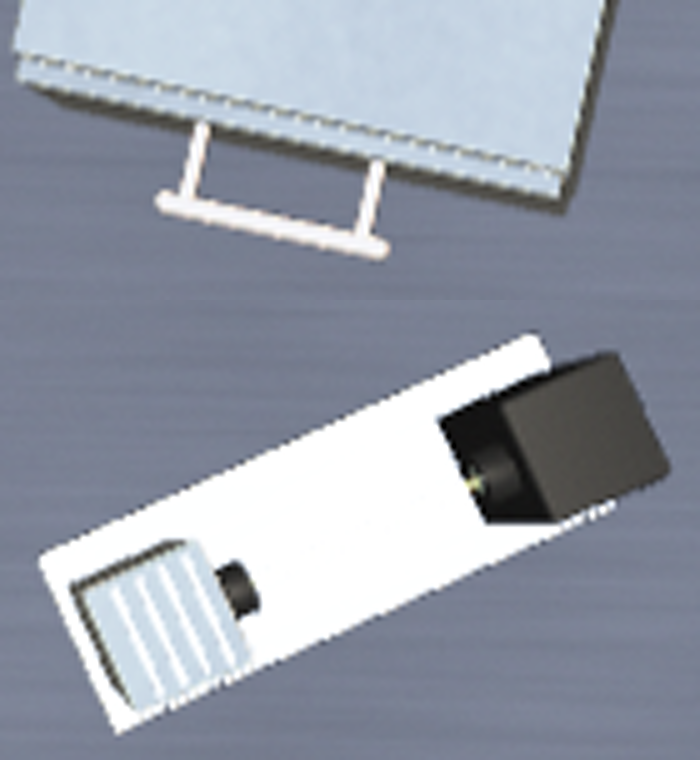

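The crop gives the bar ends at top-image pixels (151.4,160) and (197.6,170). The tester plate corners are at (268,220), (283.6,254.6) and (368,176). The cabinet yaw is about -10.1° and the handle is near (642,178,75), consistent with the cabinet edges and the bar length.

```bash
cat >> h.py <<'E'
def go(x,y,z,yaw):
    s=r.sense(); R=Ro.from_euler("xyz",s["tcp_rot"],degrees=True).as_matrix()
    d=R.T@(np.array([x,y,z])-s["tool_pos"])/1000
    t=-((yaw-s["tcp_rot"][2]+90)%180-90)
    print("shift",d.round(4).tolist(),"turn",round(t,1),"pos",np.round(s["tool_pos"],1),"rot",np.round(s["tcp_rot"],1),"f",np.round(s["ft_force"],1),"gap",round(s["finger_gap"],1),"j",np.round(s["joint_pos"],0),"t",s["time"])
E
python3 - <<'E'
from h import *
go(642,178,220,-10.1)
t=r.snapshot("top")
m=(t["image"].min(2)>235).astype(np.uint8); m[:165]=0;m[:,:255]=0;m[265:]=0;m[:,400:]=0
c=max(cv2.findContours(m,0,1)[0],key=cv2.contourArea);h=cv2.convexHull(c)[:,0]
q=cv2.minAreaRect(c);print(q)
P=np.array([atz(t,u,14)[:2] for u in cv2.boxPoints(q)]);print(P.tolist(),P.mean(0),np.linalg.norm(P[1]-P[0]),np.linalg.norm(P[2]-P[1]))
for a in(P[1]-P[0],P[2]-P[1]):print(np.degrees(np.arctan2(a[1],a[0])))
E
```

```text
shift [-0.6144, -0.666, 0.0333] turn -65.6 pos [ 147.8 -581.5  253.3] rot [180.    0.  -75.7] f [-1.   0.1  0.3] gap 85.4 j [-81.   7.  85.  -0.  87.  -5.] t 0.9
((324.6313171386719, 214.1172637939453), (38.376014709472656, 108.94355773925781), 65.72555541992188)
[[513.2, -57.7], [638.2, -317.8], [546.7, -360.5], [422.6, -101.3]] [ 530.175 -209.325] 288.5775632304078 100.97296667920577
-64.33178718465626
-154.9831065219
```

```bash
for i in 1; do python3 -m jog '[[-0.614,-0.666,0.033,-65.6,41],[-0.614,-0.666,0.033,-65.6,41],[-0.614,-0.666,0.033,-65.6,41],[-0.614,-0.666,0.033,-65.6,41],[-0.614,-0.666,0.033,-65.6,41],[-0.614,-0.666,0.033,-65.6,41],[-0.614,-0.666,0.033,-65.6,41],[-0.614,-0.666,0.033,-65.6,41]]'; done; python3 -c "
from h import *
go(642,178,220,-10.1)"
```

```text
time: 1.75
tool_pos: [366.6, -244.8, 239.0]
tcp_rot: [180.0, -0.1, -9.8]
ft_force: [0.8, 0.8, 0.5]
finger_gap: 35.3
shift [0.1991, -0.4637, 0.019] turn 0.3 pos [ 366.6 -244.8  239. ] rot [ 1.8e+02 -1.0e-01 -9.8e+00] f [0.8 0.8 0.5] gap 35.3 j [-40. -18. 110.   0.  87. -31.] t 1.75
```

```bash
python3 -m jog '[[0.199,-0.464,0.019,0.3,41],[0.199,-0.464,0.019,0.3,41],[0.199,-0.464,0.019,0.3,41],[0.199,-0.464,0.019,0.3,41],[0.199,-0.464,0.019,0.3,41],[0.199,-0.464,0.019,0.3,41],[0.199,-0.464,0.019,0.3,41],[0.199,-0.464,0.019,0.3,41]]' >/dev/null; python3 -c "
from h import *
go(642,178,140,-10.1)"
```

```text
shift [0.0411, -0.0961, 0.084] turn -0.0 pos [584.6  90.7 224. ] rot [ 1.80e+02 -1.00e-01 -1.01e+01] f [ 0.4 -1.6  0.7] gap 35.2 j [ 4.  7. 89. -0. 84. 14.] t 2.55
```

```bash
python3 -m jog '[[0.041,-0.096,0.04,0,41],[0.041,-0.096,0.04,0,41],[0.041,-0.096,0.04,0,41],[0.041,-0.096,0.084,0,41],[0.041,-0.096,0.084,0,41],[0.041,-0.096,0.084,0,41]]' >/dev/null; python3 - <<'E'
from h import *
go(642,178,78,-10.1)
s,t=r.snapshot("side"),r.snapshot("top")
a=s["image"][190:310,120:280];b=t["image"][100:190,120:240]
cv2.imwrite("pics/p1.png",cv2.cvtColor(np.vstack([cv2.resize(a,(600,450)),]),cv2.COLOR_RGB2BGR))
for p in(s,t): 
  for x in r.pinpoint(p,"drawer_handle")[:2]: print(np.round(x["uv"],1),x["conf"],atz(p,x["uv"],75))
E
```

```text
shift [0.0013, -0.0011, 0.0612] turn -0.0 pos [640.7 177.2 139.2] rot [ 1.799e+02  1.000e-01 -1.010e+01] f [-1.3  0.6  1.5] gap 35.2 j [11. 22. 81. -0. 78. 21.] t 3.15
[175.4 166.5] 0.85 [639.5 177.3  75. ]
```

View pics/p1.png

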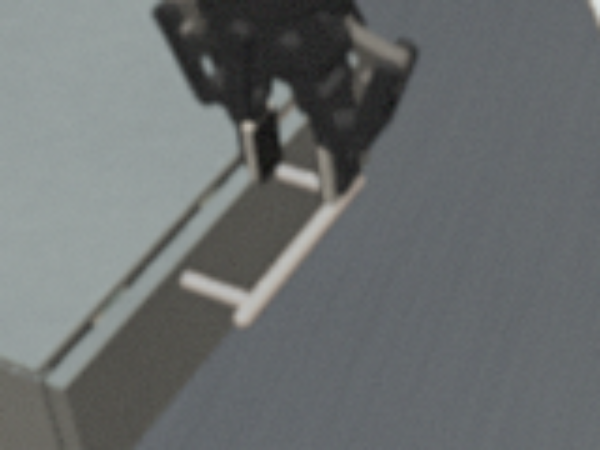

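The fingers straddle the bar, with the rear finger between the bar and the panel. Descending now.

```bash
python3 -m jog '[[0,-0.001,0.03,0,41],[0,-0.001,0.045,0,41],[0,-0.001,0.061,0,41],[0,-0.001,0.061,0,41]]'; python3 -m jog '[[0,0,0,0,0],[0,0,0,0,0],[0,0,0,0,0],[0,0,0,0,0],[0,0,0,0,0],[0,0,0,0,0]]' 60; python3 -c "
from h import *
go(642-160*.984,178+160*.176,78,-10.1)"
```

```text
time: 3.75
tool_pos: [641.8, 178.0, 79.0]
tcp_rot: [179.9, -0.0, -10.2]
ft_force: [-0.9, 0.8, -1.4]
finger_gap: 35.1
time: 4.35
tool_pos: [642.0, 178.0, 79.5]
tcp_rot: [180.0, -0.1, -10.2]
ft_force: [-0.3, -1.2, 0.4]
finger_gap: 7.6
shift [-0.16, 0.0001, 0.0013] turn -0.1 pos [642.  178.   79.5] rot [ 1.80e+02 -1.00e-01 -1.02e+01] f [-0.3 -1.2  0.4] gap 7.6 j [11. 25. 83. -0. 72. 21.] t 4.35
```

```bash
python3 -m jog '[[-0.01,0,0,0,0],[-0.025,0,0,0,0],[-0.04,0,0,0,0],[-0.055,0,0,0,0],[-0.07,0,0,0,0],[-0.085,0,0,0,0],[-0.1,0,0,0,0],[-0.11,0,0,0,0]]'; python3 -m jog '[[-0.015,0,0,0,0],[-0.03,0,0,0,0],[-0.045,0,0,0,0],[-0.053,0,0,0,0],[-0.053,0,0,0,0]]';  python3 - <<'E'
from h import *
t=r.snapshot("top"); b=t["image"][100:250,110:270]
cv2.imwrite("pics/p2.png",cv2.cvtColor(cv2.resize(b,(640,600),interpolation=2),cv2.COLOR_RGB2BGR))
for l in("cell","vial","drawer_handle","cell_mid"):
  for x in r.pinpoint(t,l)[:2]: print(l,np.round(x["uv"],1),x["conf"],atz(t,x["uv"],dict(cell=30,vial=30,cell_mid=54).get(l,75)))
E
```

```text
time: 5.15
tool_pos: [532.8, 198.9, 79.5]
tcp_rot: [-179.9, -0.1, -10.1]
ft_force: [2.6, 6.3, -5.3]
finger_gap: 7.9
time: 5.65
tool_pos: [485.7, 207.9, 79.8]
tcp_rot: [-179.7, -0.9, -10.2]
ft_force: [35.9, 0.7, -33.0]
finger_gap: 7.9
cell [153.6 178.1] 0.77 [612.5 241.6  30. ]
vial [189.6 190.6] 0.67 [582.3 146.6  30. ]
cell_mid [325.9 211.3] 0.7 [ 537.2 -204.8   54. ]
cell_mid [155.  181.3] 0.68 [602.6 232.   54. ]
```

View pics/p2.png

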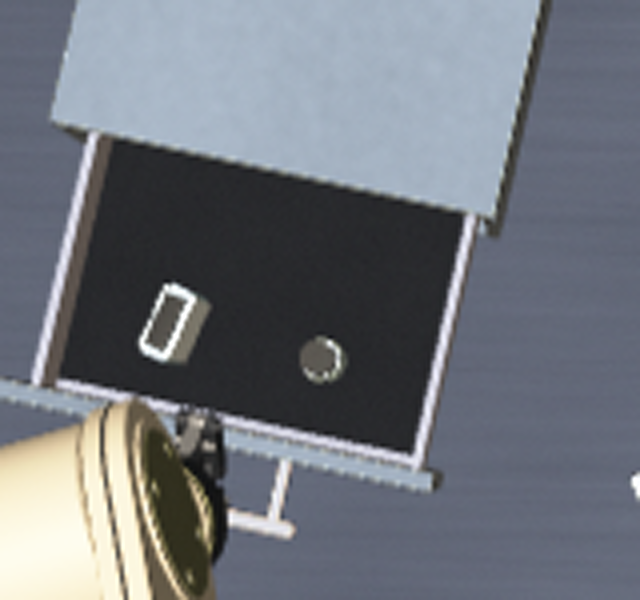

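The drawer is at its stop. The cell's cap is at about top pixel (152,180) with its long side roughly along the drawer's axis, and the vial is at (190,190). Releasing and lifting.

```bash
python3 -m jog '[[0.002,0,0,0,38],[0.002,0,0,0,38],[0.002,0,0,0,38],[0.002,0,0,0,38]]'; python3 -m jog '[[0,0,-0.04,0,38],[0,0,-0.08,0,38],[0,0,-0.12,0,38],[0,-0.05,-0.16,0,75],[0,-0.1,-0.16,0,75],[0,-0.15,-0.16,0,75],[-0.03,-0.19,-0.16,0,75],[-0.03,-0.19,-0.16,0,75]]';  python3 - <<'E'
from h import *
t=r.snapshot("top"); s=r.snapshot("side"); b=t["image"][140:220,110:220]; a=s["image"][200:360,60:240]
cv2.imwrite("pics/p3.png",cv2.cvtColor(np.vstack([cv2.resize(b,(495,360),interpolation=2),cv2.resize(a[:80],(495,220),interpolation=2)]),cv2.COLOR_RGB2BGR))
save(s,"s3.png");save(t,"t3.png")
for p in(t,s):
 for l in("cell","vial","drawer_handle","cell_mid","cell_window"):
  for x in r.pinpoint(p,l)[:2]: print(l,np.round(x["uv"],1),round(x["conf"],2),atz(p,x["uv"],dict(cell=30,vial=30,cell_mid=54,cell_window=30).get(l,75)))
E
```

```text
time: 6.3
tool_pos: [487.2, 207.7, 80.0]
tcp_rot: [-179.7, -0.8, -10.2]
ft_force: [0.3, -0.5, 0.4]
finger_gap: 32.6
time: 7.1
tool_pos: [486.5, 404.3, 240.1]
tcp_rot: [-179.7, -0.7, -9.9]
ft_force: [-0.2, -0.7, 0.2]
finger_gap: 64.2
cell [155.8 179.7] 0.57 [608.5 235.7  30. ]
cell [244.1 267. ] 0.48 [388.2  -0.5  30. ]
drawer_handle [163.3 227.3] 0.72 [487.1 202.3  75. ]
cell_mid [152.3 180.5] 0.79 [604.4 239.   54. ]
cell [214.5 296.5] 0.4 [596.2 238.4  30. ]
drawer_handle [279.4 281. ] 0.74 [477.6 211.5  75. ]
cell_mid [214.2 284.7] 0.62 [597.6 230.7  54. ]
```

View pics/p3.png

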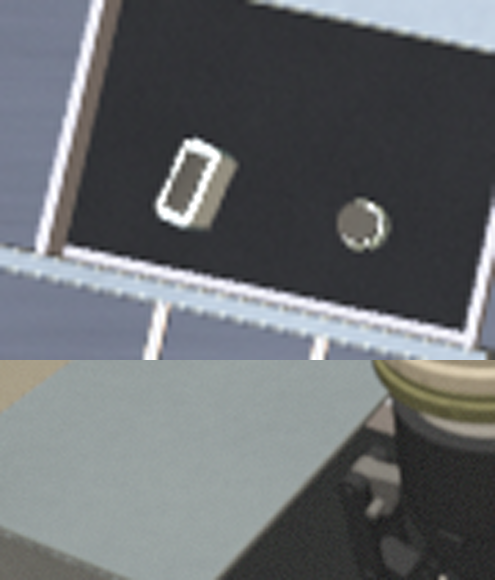

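Top view: the white rim of the cell's top face spans about (144,171) to (159,191), with its frosted side visible on the right. I'll fit the rim at z=78.

```bash
python3 - <<'E'
from h import *
t=r.snapshot("top"); f=4
b=cv2.resize(t["image"],None,fx=f,fy=f,interpolation=2)
for th in(150,180,200):
  m=(b.min(2)>th).astype(np.uint8); M=np.zeros_like(m); M[166*f:196*f,140*f:166*f]=m[166*f:196*f,140*f:166*f]
  c=max(cv2.findContours(M,0,1)[0],key=cv2.contourArea)
  P=np.array([atz(t,(u+.5)/f-.5,78)[:2] for u in cv2.boxPoints(cv2.minAreaRect(c))])
  e=[P[1]-P[0],P[2]-P[1]];print(th,P.mean(0).round(1),[(np.linalg.norm(a).round(1),np.degrees(np.arctan2(a[1],a[0])).round(1)) for a in e])
a=t["image"]; print(a[172:194:2,142:164].mean(2).astype(int))
E
```

```text
150 [603.7 235.6] [(np.float64(48.2), np.float64(-21.9)), (np.float64(23.7), np.float64(-112.6))]
180 [603.7 235.8] [(np.float64(47.4), np.float64(-21.9)), (np.float64(22.5), np.float64(-112.7))]
200 [603.8 235.8] [(np.float64(47.0), np.float64(-22.0)), (np.float64(22.1), np.float64(-112.4))]
[[ 51  51  52  51  51  51  50  56 138 246 247 254 253 250 219 102  50  52
   51  51  51  50]
 [ 51  51  50  50  50  51  58 147 253 105  93 101 159 198 240 255 251 118
   98  69  52  52]
 [ 52  51  49  51  50  51 101 252 130  93  97  97  99 110 246 255 169 139
  138 134  98  50]
 [ 51  52  51  51  51  77 223 132  95  95  97  99 121 246 255 169 138 138
  138 121  59  50]
 [ 52  51  51  53  90 246 124  95  95  98 100 106 204 255 169 139 138 138
  122  59  51  52]
 [ 52  51  52  90 246 177  95  97  99 102 109 143 255 204 137 139 138 136
   58  51  51  51]
 [ 53  53  91 247 236  95  96 101 102 113 144 255 244 137 138 139 134  68
   52  51  51  50]
 [ 53  53 105 254 251 224 133 113 116 145 255 244 139 139 138 136  88  49
   52  53  51  52]
 [ 53  50  55 103 224 236 252 253 250 255 244 139 139 139 135  88  53  51
   52  50  51  52]
 [ 51  53  51  50  51  52  56  90 141 123  94  95 106 102  89  52  52  53
   50  50  49  53]
 [ 50  52  51  52  50  50  51  51  52  52  53  51  51  52  51  53  52  51
   51  50  53  51]]
```

Fit size is 47×22 mm against the true 46×20. Cell centre is (603.8,235.8), long axis -22°, and 58 mm behind the front when shut, within the stated 50–75. The jaw yaw should be 68°.

```bash
python3 -c "
from h import *
go(603.8,235.8,200,68)"
```

```text
shift [0.1411, 0.1407, 0.0418] turn -78.2 pos [489.3 399.2 240.5] rot [-179.7   -0.8  -10.2] f [-0.1  0.1  0.6] gap 63.8 j [35. 12. 82. -0. 86. 45.] t 7.75
```

```bash
python3 -m jog '[[0.141,0.141,0.042,-78.2,65],[0.141,0.141,0.042,-78.2,65],[0.141,0.141,0.042,-78.2,65],[0.141,0.141,0.042,-78.2,65],[0.141,0.141,0.042,-78.2,65],[0.141,0.141,0.042,-78.2,65],[0.141,0.141,0.042,-78.2,65],[0.141,0.141,0.042,-78.2,65]]' >/dev/null; python3 -c "
from h import *
go(603.8,235.8,130,68)"
```

```text
shift [0.0, -0.0012, 0.0697] turn -10.2 pos [603.9 235.  199.7] rot [179.4  -0.5  57.8] f [-0.   0.6 -0.3] gap 56.0 j [ 17.  16.  82.  -0.  82. -41.] t 8.55
```

```bash
python3 -m jog '[[0,-0.001,0.0,-10.2,65],[0,-0.001,0.03,-10.2,65],[0,-0.001,0.07,-10.2,65],[0,-0.001,0.07,-10.2,65],[0,-0.001,0.07,-10.2,65]]' >/dev/null; python3 - <<'E'
from h import *
go(603.8,235.8,63,68)
s=r.snapshot("side");t=r.snapshot("top")
cv2.imwrite("pics/p4.png",cv2.cvtColor(np.hstack([cv2.resize(s["image"][220:340,150:270],(400,400)),cv2.resize(t["image"][140:220,110:190],(400,400))]),cv2.COLOR_RGB2BGR))
E
```

```text
shift [0.0003, -0.0002, 0.0661] turn 0.0 pos [603.1 235.4 129.1] rot [179.4  -0.3  68. ] f [-0.6 -1.   1.1] gap 55.1 j [ 17.  19.  85.  -0.  75. -51.] t 9.05
```

View pics/p4.png

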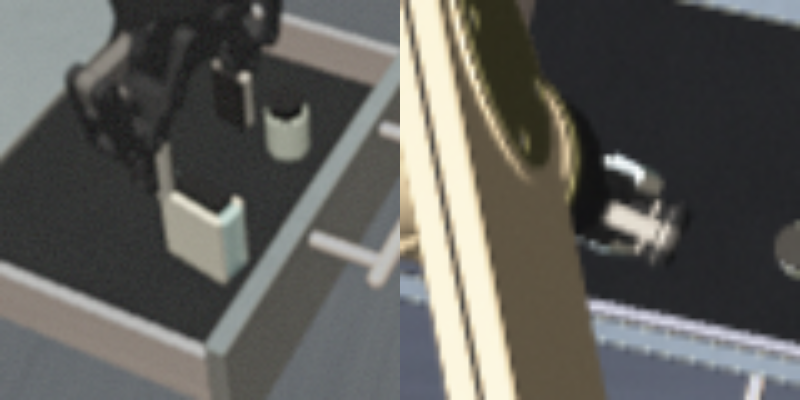

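```bash
python3 - <<'E'
from h import *
s=r.snapshot("side"); T=np.linalg.inv(np.array(s["T"])); R=Ro.from_euler("z",-22,degrees=True).as_matrix()
def pj(X): c=T[:3,:3]@X+T[:3,3]; u=s["K"]@c; return ((u[:2]/u[2]-[150,220])*400/120).round(0)
C=np.array([603.8,235.8,30])
for n,v in [("nearBot+x",(21,10,0)),("nearBot-x",(-21,10,0)),("nearTop+x",(21,10,48)),("nearTop-x",(-21,10,48)),("window-x farTop",(-23,-7,46))]: print(n,pj(C+R@np.array(v)))
S=r.sense(); Rt=Ro.from_euler("xyz",S["tcp_rot"],degrees=True).as_matrix()
for v in [(27,11,18),(27,-11,18),(27,11,10),(27,-11,10)]: print("finger",v,pj(Rt@np.array(v)+S["tool_pos"]))
E
```

```text
nearBot+x [165. 243.]
nearBot-x [220. 278.]
nearTop+x [156. 185.]
nearTop-x [214. 219.]
window-x farTop [237. 204.]
finger (27, 11, 18) [137. 164.]
finger (27, -11, 18) [168. 183.]
finger (27, 11, 10) [135. 153.]
finger (27, -11, 10) [167. 172.]
```

The projected cell and fingers agree with the picture to within about 2–3 mm after a common offset, while the pad-to-window margin is 10 mm. Descending.

```bash
python3 -m jog '[[0,0,0.03,0,65],[0,0,0.05,0,65],[0,0,0.066,0,65],[0,0,0.066,0,65],[0,0,0.066,0,65]]'; python3 -m jog '[[0,0,0,0,10],[0,0,0,0,10],[0,0,0,0,10],[0,0,0,0,10],[0,0,0,0,10],[0,0,0,0,10]]' 40
```

```text
time: 9.7
tool_pos: [607.2, 236.5, 67.6]
tcp_rot: [179.1, -0.6, 68.0]
ft_force: [-1.5, -0.6, 0.5]
finger_gap: 55.7
time: 10.3
tool_pos: [608.2, 236.6, 69.4]
tcp_rot: [179.0, -0.6, 68.0]
ft_force: [-1.4, -1.4, 6.9]
finger_gap: 19.5
```

```bash
python3 -m jog '[[0,0,-0.01,0,10],[0,0,-0.025,0,10],[0,0,-0.045,0,10],[0,0,-0.07,0,10],[0,0,-0.095,0,10],[0,0,-0.12,0,10],[0,0,-0.13,0,10],[0,0,-0.13,0,10]]'; python3 - <<'E'
from h import *
go(529.5,-208.5,240,25.6)
s=r.snapshot("side");t=r.snapshot("top")
cv2.imwrite("pics/p5.png",cv2.cvtColor(np.hstack([cv2.resize(s["image"][180:300,150:270],(400,400)),cv2.resize(t["image"][140:220,110:190],(400,400))]),cv2.COLOR_RGB2BGR))
for p in(s,t):
 for l in("cell","cell_mid"):
  for x in r.pinpoint(p,l)[:2]: print(l,np.round(x["uv"],1),round(x["conf"],2))
E
```

```text
time: 11.1
tool_pos: [606.8, 236.6, 202.5]
tcp_rot: [178.8, -0.8, 68.0]
ft_force: [-0.3, -0.5, -0.6]
finger_gap: 19.6
shift [-0.4411, 0.0957, -0.0419] turn 42.4 pos [606.8 236.6 202.5] rot [178.8  -0.8  68. ] f [-0.3 -0.5 -0.6] gap 19.6 j [ 17.  16.  81.  -0.  82. -51.] t 11.1
cell_mid [205.8 232.6] 0.68
cell [140.8 173.5] 0.42
cell_mid [137.6 178.5] 0.43
```

View pics/p5.png

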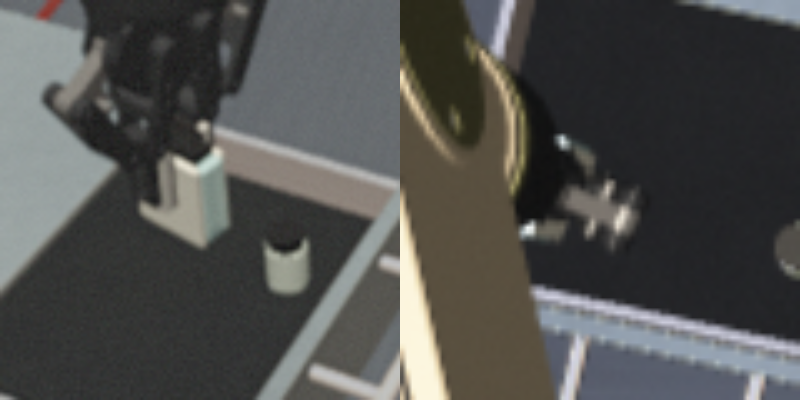

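The cell is held upright, gap 19.6 mm. The pads sit about 4 mm toward the +x end of the frosted faces, clear of the windows, and the vial is still standing. Moving above the tester.

```bash
python3 -m jog '[[-0.02,0.005,-0.042,3,10],[-0.05,0.012,-0.042,8,10],[-0.09,0.02,-0.042,13,10],[-0.13,0.029,-0.042,18,10],[-0.17,0.038,-0.042,23,10],[-0.21,0.046,-0.042,28,10],[-0.25,0.055,-0.042,33,10],[-0.28,0.062,-0.042,36,10]]'; python3 -c "
from h import *
go(531,-212,240,25.6)"
```

```text
time: 12.2
tool_pos: [555.6, -49.3, 236.8]
tcp_rot: [179.6, -0.9, 31.8]
ft_force: [0.9, 0.8, -1.4]
finger_gap: 19.4
shift [-0.1065, 0.1253, -0.004] turn 6.2 pos [555.6 -49.3 236.8] rot [179.6  -0.9  31.8] f [ 0.9  0.8 -1.4] gap 19.4 j [-11.   1.  94.   0.  84. -42.] t 12.2
```

```bash
python3 -m jog '[[-0.03,0.035,-0.004,2,10],[-0.06,0.07,-0.004,4,10],[-0.085,0.1,-0.004,6.2,10],[-0.1,0.118,-0.004,6.2,10],[-0.1065,0.125,-0.004,6.2,10],[-0.1065,0.125,-0.004,6.2,10],[-0.1065,0.125,-0.004,6.2,10]]'; python3 - <<'E'
from h import *
go(531,-212,125.4,25.6)
s=r.snapshot("side");t=r.snapshot("top")
for p,z in((s,226),(t,226)):
 for l in("cell","cell_mid"):
  for x in r.pinpoint(p,l)[:2]: print(l,np.round(x["uv"],1),round(x["conf"],2),atz(p,x["uv"],226))
E
```

```text
time: 12.9
tool_pos: [530.8, -210.8, 239.5]
tcp_rot: [179.8, -0.9, 25.6]
ft_force: [0.6, 0.7, -0.5]
finger_gap: 19.4
shift [-0.0022, 0.0008, 0.114] turn -0.0 pos [ 530.8 -210.8  239.5] rot [179.8  -0.9  25.6] f [ 0.6  0.7 -0.5] gap 19.4 j [-27.   3.  92.   1.  85. -53.] t 12.9
cell [296.3 119.5] 0.75 [ 514.8 -140.5  226. ]
cell_mid [296.5 107.6] 0.8 [ 525.7 -205.3  226. ]
cell [340.9 213. ] 0.46 [ 533.2 -204.3  226. ]
cell_mid [340.8 216. ] 0.44 [ 526.9 -204.2  226. ]
```

```bash
python3 -m jog '[[0,0,0.03,0,10],[-0.001,0,0.06,0,10],[-0.002,0.001,0.085,0,10],[-0.002,0.001,0.105,0,10],[-0.002,0.001,0.114,0,10],[-0.002,0.001,0.114,0,10],[-0.002,0.001,0.114,0,10]]'; python3 - <<'E'
from h import *
go(531,-212,125.4,25.6)
s=r.snapshot("side");t=r.snapshot("top")
cv2.imwrite("pics/p6.png",cv2.cvtColor(np.hstack([cv2.resize(s["image"][90:220,235:365],(400,400),interpolation=2),cv2.resize(t["image"][165:265,270:370],(400,400),interpolation=2)]),cv2.COLOR_RGB2BGR))
uv={}
for l in("cell","cell_mid","beam_mid"):
  a,b=r.pinpoint(s,l),r.pinpoint(t,l)
  for p,q in((s,a),(t,b)):
    for x in q[:1]: print(l,np.round(x["uv"],1),round(x["conf"],2),atz(p,x["uv"],86 if l=="cell" else 110))
  if a and b: print(tri(s,a[0]["uv"],t,b[0]["uv"]))
E
```

```text
time: 13.9
tool_pos: [532.2, -212.4, 127.1]
tcp_rot: [179.7, -1.0, 25.7]
ft_force: [0.3, 0.1, -0.8]
finger_gap: 19.3
shift [-0.001, -0.0009, 0.0017] turn 0.1 pos [ 532.2 -212.4  127.1] rot [179.7  -1.   25.7] f [ 0.3  0.1 -0.8] gap 19.3 j [-27.   8.  98.   1.  73. -53.] t 13.9
cell [291.9 157.6] 0.57 [ 531.5 -202.7   86. ]
cell [243.6 265.7] 0.67 [3.989e+02 2.000e-01 8.600e+01]
(array([456.7,   8. , 224.3]), 80.9)
cell_mid [294.9 147.6] 0.44 [ 526.7 -214.6  110. ]
cell_mid [332.5 215.6] 0.63 [ 526.9 -210.3  110. ]
(array([ 526.4, -209.8,  112.7]), 1.0)
beam_mid [292.8 150.9] 0.59 [ 528.9 -196.5  110. ]
beam_mid [332.7 213.4] 0.88 [ 532.2 -210.7  110. ]
(array([ 531.9, -212.7,  100.5]), 0.7)
```

View pics/p6.png

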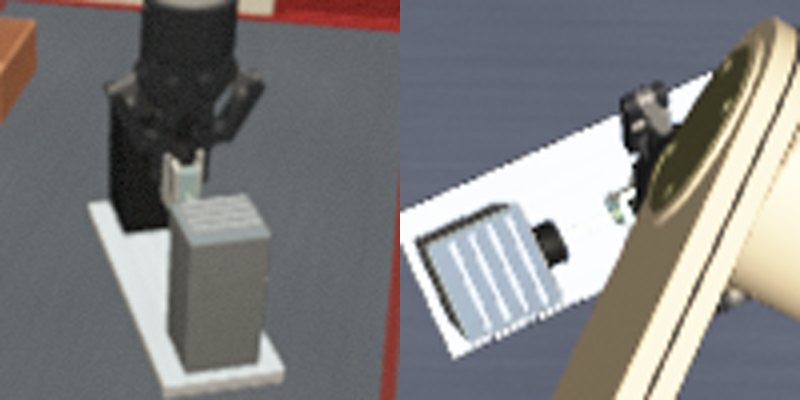

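The cell hangs between the housings and the fingers are clear of the tester. Arm kinematics put the sideways offset at +1 mm; the networks say about -3.7 mm. A zoom on the snout axis against the cell's window should decide it.

```bash
python3 - <<'E'
from h import *
s=r.snapshot("side");t=r.snapshot("top")
save(t,"t7.png");save(s,"s7.png")
A=cv2.cvtColor(s["image"][130:165,272:312],cv2.COLOR_RGB2BGR);B=cv2.cvtColor(t["image"][205:240,395-95:340],cv2.COLOR_RGB2BGR)
f=lambda a:cv2.resize(a,(400,350),interpolation=0)
cv2.imwrite("pics/p7.png",np.hstack([f(A),f(B)]))
T=np.linalg.inv(np.array(t["T"]))
def pj(p,X): T=np.linalg.inv(np.array(p["T"])); c=T[:3,:3]@X+T[:3,3]; u=p["K"]@c; return (u[:2]/u[2]).round(2)
M=np.array([530.2,-209.3,110]); d=np.array([.432,-.902,0]);n=np.array([.902,.432,0])
for k in(-122,-60,-23,0): 
  for w in(-14,0,14): print("beam",k,w,pj(t,M+d*k+n*w),pj(s,M+d*k+n*w))
C=np.array([532.4,-212.4,111.7])-d*4
for w in(-10,10):
  for z in(24,-24): print("cell end",w,z,pj(t,C-d*23+n*w+[0,0,z]),pj(s,C-d*23+n*w+[0,0,z]))
E
```

```text
beam -122 -14 [288.22 240.42] [312.57 172.82]
beam -122 0 [285.81 235.06] [306.87 173.52]
beam -122 14 [283.4  229.72] [301.14 174.22]
beam -60 -14 [311.79 229.8 ] [305.03 159.53]
beam -60 0 [309.36 224.46] [299.59 160.17]
beam -60 14 [306.94 219.12] [294.13 160.81]
beam -23 -14 [325.83 223.48] [300.87 152.2 ]
beam -23 0 [323.4  218.14] [295.58 152.81]
beam -23 14 [320.97 212.81] [290.26 153.41]
beam 0 -14 [334.55 219.55] [298.4  147.85]
beam 0 0 [332.11 214.21] [293.2  148.44]
beam 0 14 [329.68 208.89] [287.97 149.03]
cell end -10 24 [326.97 222.01] [299.61 143.59]
cell end -10 -24 [323.24 221.53] [298.75 159.93]
cell end 10 24 [323.4  214.18] [291.92 144.45]
cell end 10 -24 [319.85 214.09] [291.26 160.81]
```

View pics/p7.png

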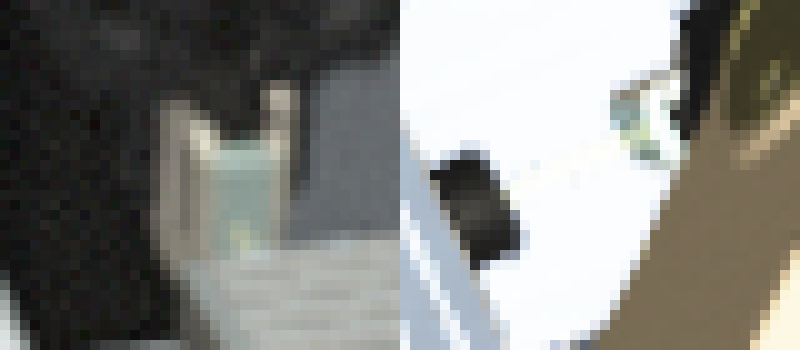

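The zoom shows the following:
- **Top view:** the faint beam leaves the snout at (310,224) and enters the window at about (322,219), about 1 mm off the window's middle.
- **Side view:** the lit spot at col 295.5 sits midway between the glass edges at 292 and 299. The cell top at row 144 matches the predicted height.

So the kinematic estimate holds, and the arm is still. Handing in.

```bash
python3 -c "
from h import *
go(531,-212,125.4,25.6); print(r.hand_in())"
```

```text
shift [-0.0005, -0.0006, 0.0008] turn 0.0 pos [ 531.7 -212.3  126.2] rot [179.7  -0.9  25.6] f [-0.2 -0.1 -1.9] gap 19.7 j [-27.   8.  98.   1.  73. -53.] t 14.4
the job is handed in; nothing more can be done
None
```

I handed the job in at 14.4 s with the cell still held in the beam. No verdict comes back, so what follows are my own last checks.

- **Drawer:** I pulled it by the handle to its stop, about 160 mm, and left it open. After I let go, the pictures put the handle near (487,202), which fits fully open. I did not check it again later.
- **Grip:** the cell is held by its frosted sides at 40 N with a 19.7 mm finger gap. The pads sit about 4 mm off centre towards one end; in the pictures they are on the frosted faces, clear of the windows.
- **Position:** the arm's pose and a zoomed picture put the cell's middle about 1 mm sideways from the beam and about 1 mm high. It is near midway between lamp and sensor. Its tilt and turn are each within about 1°, and it looks clear of the tester.
- **Disagreement:** the point-finding networks gave a sideways offset of about -3.7 mm instead. That is still within the 6 mm limit. I trusted the picture, where the beam spot sits in the middle of the window.
- **Other objects:** the vial was standing when I lifted the cell out. I kept the arm away from the jar and the socket, but did not measure any of the three again at the end.

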